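# Load the seed carrier for the sowing round

### The arm

A 6-joint arm with a two-finger parallel gripper is mounted at the origin on the work surface; the furniture and walls round the work are solid. World frame = base frame: x ahead of the robot, y to its left, z up, the work surface at z = 0. Lengths are in m, angles in rad, forces in N, time in s.
With the tool pointing down it reaches from about 0.4 to 0.925 m from the base axis. Payload 3.4 kg.
Tool frame: the origin (TCP) lies on the centre line of the jaws, within the pads' length; the fingertips stand 22 mm ahead of it and the grasp point (between the pads) lies 3 mm ahead of it; z points along the fingers, y is the line along which they close (so a half turn about z gives the same grasp; the last joint's range is limited). The gripper opens to 85 mm and grips with 20 to 120 N. Pads are 22 mm wide; open, the fingers measure 114 mm over their backs; the gripper's body (76 mm by 85 mm) begins 54 mm behind the grasp point. The pads swing forward as they close: fully open they stand 13 mm farther back than shut.
Start: joints at [-1.292, 0.307, 1.506, -0, 1.328, -0.073], TCP at [0.199, -0.54, 0.253] pointing down, gripper open.
Joint ranges: [-3.12, 3.12], [-1.05, 2.28], [0.14, 2.33], [-1.42, 4.57], [0.1, 2.73], [-2.68, 2.68]. Speed limits (rad/s): [2.57, 2.57, 3.14, 3.14, 3.14, 3.14].

### API

Orientations are given as a unit quaternion [x, y, z, w].
In Python, from bench import env gives the robot as it stands.
- The arm moves only by the tool apply_moves, never from a script. Its arguments are lists of equal length, an entry for each row: "claw": the finger opening in cm, from 0 to 8.54; "xyz": the shift along the world's x, y, z in cm, a list of three; "rot": the turn, a rotation vector about the world's x, y, z in rad, a list of three. In form: {"claw": [claw, ...], "xyz": [[tx, ty, tz], ...], "rot": [[rx, ry, rz], ...]}. A call has 1 to 20 rows; each row is the pose to reach, as a shift and turn from the pose commanded when the call began; what a row does not reach only later rows make up. A row lasts 1/8 s, in which the tool goes at most 62.5 mm and 10.7 degrees, less where a joint would pass 70% of its speed; a pose out of reach is approached as far as the arm can. A call with a gripper value outside its range is refused whole. The fingers move at their own pace and stop on an object; "squeeze" is the grip in N (left out, the last holds). Time passes only in rows, so rows that repeat a pose let the fingers close. It gives the time, the measured TCP pose, the force, the opening and the grip force at its end, in the units of the state.
- env.sense(): the state, without advancing time (a new reading comes with each control period).
- env.capture(name): name is "side" or "top" or "wrist"; returns a dict with "image" (400x640x3 uint8, blue, green, red), "fx", "fy", "cx", "cy" (pixels), "R" (3x3) and "t" (3): a world point X has camera coordinates R X + t; the wrist camera has in their place "tool_from_camera" (4x4, takes a point from camera to tool coordinates, whose origin is the TCP and whose axes are the flange's). Camera axes: x right, y down, z forward; pixel columns grow to the right and rows downward; lengths in m; the calibration is good to about 2 mm. A picture is of the moment at which its call begins: read the wrist's pose just before it. There is no depth.
- env.close_job(): hands the job in; it is judged then, once.
The state is a dict: "t": time; "joint_pos": joint angles; "qd": joint speeds; "tau": joint torques, N m; "eef_pos": TCP position; "tool_rot": TCP orientation; "force": force on the tool from outside, world axes, zero at the start; "wrist_torque": the same for the moment, N m; "opening": finger opening in m; "grip_force": force on a finger pad.
Only numpy, scipy, OpenCV 4.12 (cv2) and the standard library are available. Lean on these libraries where they do the work, as an engineer would, in place of code of your own. Each camera call takes 0.05 s, during which the arm holds its last target. There are 200 camera calls.

### The job

Load the grey seed carrier for today's sowing: stand the green-lidded seed jar in the green cup and the red-lidded jar in the red cup, seat the deep blue-lidded tub on the carrier's stacking base with its feet down in the four corner recesses, and stack the shallow yellow-lidded tub on top of it with its feet down in the recesses of that lid. The white-lidded jar and the white-lidded tub are not for today: leave them standing where they are. Set everything down gently and upright, without dropping or tipping anything.

Things in the scene. Friction and masses are not known exactly. Their poses are not given: they have to be found in the camera images.
- carrier: Grey carrying tray, fixed during the job: 88 mm wide (its x), 242 mm long (its y), rim 10 mm high, a black grip at each short end (276 mm overall). Origin: centre of its underside on the bench, z up. Three bays in a row along its y, at -78, 0 and +78 mm, hold the green cup, the red cup and the stacking base, in any order, fixed.
- green_cup: Round green plastic cup fixed in a bay of the carrier, open at the top: 75 mm outside, 69 mm inside, 15 mm high. Origin: centre of its underside; z up; the inner floor, on which the jar stands, is 3 mm above the origin (7 mm above the bench). The jar has 8 mm of play all round.
- red_cup: The same cup in red: 75 mm outside, 69 mm inside, 15 mm high, origin at the centre of its underside, inner floor 3 mm above it (7 mm above the bench).
- stack_base: Grey stacking base fixed in a bay of the carrier, axes as the carrier's: 78 mm along x, 75 mm along y, 7 mm high, with four square recesses 16 mm wide, 5 mm deep at x +-18.5, y +-25.5 mm for the feet of a tub (long side along y, either way round). Origin: centre of its underside, 4 mm above the bench; floor of the recesses 2 mm above the origin.
- deep_tub: Deep seed tub, frosted body, blue lid: 58 mm wide (its x), 72 long (its y), 46 mm tall with feet; lid 11 mm thick, body under it 3 mm narrower. Origin: centre, at the underside of the feet; z up. Four tapered feet, 6 mm across below, 13 above, 6 tall, at x +-18.5, y +-25.5 mm; over them four 16 mm square lid recesses, 5 deep, floor 41 mm above the origin. Grip across the 58 mm at the lid.
- shallow_tub: Shallow seed tub, frosted body, yellow lid: 58 mm wide (its x), 72 long (its y), 32 mm tall with feet; lid 11 mm thick, body under it 3 mm narrower. Origin: centre, at the underside of the feet; z up. Four tapered feet, 6 mm across below, 13 above, 6 tall, at x +-18.5, y +-25.5 mm; over them four 16 mm square lid recesses, 5 deep, floor 27 mm above the origin. Grip across the 58 mm at the lid.
- white_tub: Shallow seed tub like the yellow-lidded one (58 x 72 x 32 mm) but with a white lid. Not for today: it stays where it is. Origin: underside of its feet, centre.
- green_jar: Glass seed jar with a green screw lid, 52 mm in diameter, 69 mm tall, upright. Origin: centre of its underside, z up. Grip it round the body. It goes in the green cup.
- red_jar: Glass seed jar with a red screw lid, 52 mm in diameter, 69 mm tall, upright. Origin: centre of its underside, z up. Grip it round the body. It goes in the red cup.
- white_jar: Glass seed jar with a white screw lid, 52 mm in diameter, 69 mm tall, upright. Origin: centre of its underside, z up. Grip it round the body. Not for today: it stays where it is.
Things that resemble listed ones, but are neither listed nor needed, are in the scene too. Of the things that look like the shallow_tub, the larger one is meant.

How it is judged:
At the end, for the whole second after the job is handed in: Each jar upright on the floor of the cup of its colour (12 mm), deep tub seated in the base and shallow tub in the deep one's lid, feet in the recesses (6 mm, 0.12 rad, height to 2.5 mm); all released and at rest; the white-lidded jar and tub within 20 mm of where they stood (horizontal distance between green_jar and green_cup below 0.012 m and z of green_jar in the frame of green_cup below 0.006 m and angle between each of green_jar, red_jar's own z axis and vertical below 0.08 rad and linear speed of each of green_jar, red_jar, deep_tub, shallow_tub below 0.02 m/s and horizontal distance between red_jar and red_cup below 0.012 m and z of red_jar in the frame of red_cup below 0.006 m and horizontal distance between deep_tub and stack_base below 0.006 m and z of deep_tub in the frame of stack_base between -0.001 and 0.0045 m and angle between the y axis of deep_tub and the y axis of stack_base, either way round below 0.12 rad and angle between each of deep_tub, shallow_tub's own z axis and vertical below 0.06 rad and horizontal distance between shallow_tub and deep_tub below 0.006 m and z of shallow_tub in the frame of deep_tub between 0.038 and 0.0435 m and angle between the y axis of shallow_tub and the y axis of deep_tub, either way round below 0.12 rad and distance of each of white_jar, white_tub from where it was at the start of the episode below 0.02 m); the robot touches nothing.
It fails at once if a jar or tub is let fall by more than about 2 cm ((linear speed of green_jar above 0.65 m/s and contact force between green_jar and the fingers below 0.05 N) or (linear speed of red_jar above 0.65 m/s and contact force between red_jar and the fingers below 0.05 N) or (linear speed of deep_tub above 0.65 m/s and contact force between deep_tub and the fingers below 0.05 N) or (linear speed of shallow_tub above 0.65 m/s and contact force between shallow_tub and the fingers below 0.05 N)).
It fails at once if a jar or tub is tipped over (angle between any of green_jar, red_jar, deep_tub, shallow_tub's own z axis and vertical above 0.8 rad).
It fails at once if the white-lidded jar or tub is moved by more than 2 cm (distance of any of white_jar, white_tub from where it was at the start of the episode above 0.02 m).
It also fails if it takes over 112 s, if anything falls off the work surface, if the arm or the gripper's body presses on something with over 40 N, if the wrist force passes 120 N, or if a joint passes its speed limit or range.

## Working session

There is one attempt and no reset: what is moved stays moved. The work goes in short steps, Python scripts to look and compute and a tool call to move; the robot and the scene stay as the last step left them, time stands still between calls to the robot, and variables do not carry over. Pictures are saved under pics/ and viewed, at most 14 in all, crops included, and the job is handed in when it is done.

Besides the shell and the picture viewer there is one more tool, called after ">>>" as name(argument=value, ...) on one line, values as JSON. apply_moves: Moves the arm, as the interface text tells. Its arguments: {"type":"object","properties":{"claw":{"type":"array","items":{"type":"number"}},"xyz":{"type":"array","items":{"type":"array","items":{"type":"number"}}},"rot":{"type":"array","items":{"type":"array","items":{"type":"number"}}},"squeeze":{"type":"number"}},"required":["claw","xyz","rot"]}

```bash
mkdir -p pics; ls; python3 - <<'E'
from bench import env
import cv2
s=env.sense(); print(s)
for n in ("top","side"):
    c=env.capture(n); cv2.imwrite(f"pics/{n}0.png",c["image"]); print(n,{k:v for k,v in c.items() if k!="image"})
E
```

```text
pics
{'t': 0.0, 'joint_pos': array([-1.29148242e+00,  3.07530559e-01,  1.50769052e+00, -1.63196493e-05,
        1.32838177e+00, -7.34876668e-02]), 'qd': array([-1.69930927e-06, -1.25911463e-04,  1.25979298e-03, -1.23501260e-03,
        2.08503031e-04,  3.37686610e-04]), 'tau': array([ 3.46432549e-03, -4.57540905e+01, -2.51913446e+01,  2.75781231e-04,
        1.32078739e-02, -1.01807757e-05]), 'eef_pos': array([ 0.19847484, -0.53895714,  0.25239883]), 'tool_rot': array([ 9.84480842e-01,  1.75489207e-01, -1.11132463e-04, -9.98964771e-04]), 'force': array([-0.06388687,  0.34353551,  0.22904932]), 'wrist_torque': array([ 0.01090751, -0.01915138, -0.01860216]), 'grip_force': 0.0, 'opening': 0.08542690429975341}
top {'fx': 503.88118006641383, 'fy': 503.88118006641383, 'cx': 317.5678233227736, 'cy': 200.85197863324024, 'R': array([[ 0.01743986, -0.99949169,  0.02668729],
       [-0.9929064 , -0.02045233, -0.11712636],
       [ 0.11761264, -0.02445532, -0.99275838]]), 't': array([-0.0472768 ,  0.40057838,  1.41109389])}
side {'fx': 487.3167351541474, 'fy': 487.3167351541474, 'cx': 316.80815025488715, 'cy': 195.78864605685263, 'R': array([[ 0.81645255, -0.57739095,  0.00499306],
       [-0.3887736 , -0.55609293, -0.73458542],
       [ 0.42691958,  0.59781297, -0.67849785]]), 't': array([-0.3552719 ,  0.16630577,  1.53059079])}
```

View pics/top0.png

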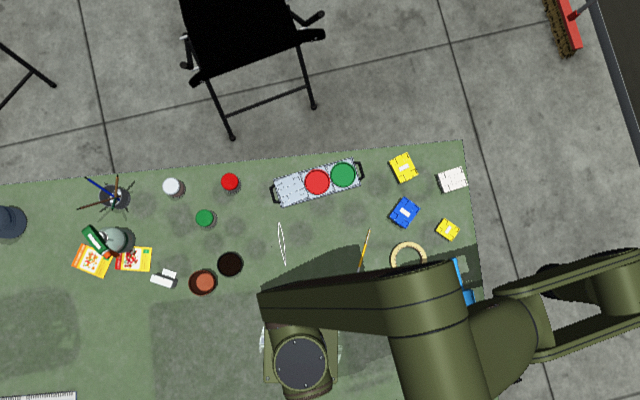

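View pics/side0.png

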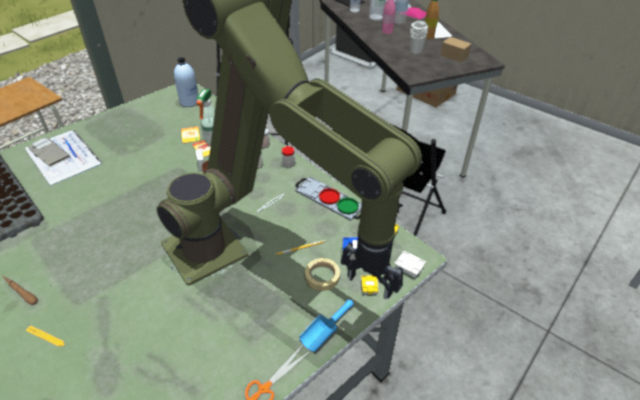

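The top view shows the red jar at (230,182), green jar (204,218), white jar (172,187), and the carrier with base (290,190), red cup (317,182) and green cup (343,175). It also shows the large yellow tub (403,167), the small decoy (447,229), the blue tub (404,212) and the white tub (452,180). The side view confirms the layout.

```bash
cat > h.py <<'E'
import cv2, numpy as np
from scipy.spatial.transform import Rotation as Ro
def plane(c,uv,z):
    uv=np.atleast_2d(np.asarray(uv,float))
    d=np.c_[(uv[:,0]-c["cx"])/c["fx"],(uv[:,1]-c["cy"])/c["fy"],np.ones(len(uv))]
    if "R" in c: R=np.array(c["R"]).T; o=-R@c["t"]
    else: R=c["Rw"]; o=c["o"]
    D=d@R.T
    return (o+D*((z-o[2])/D[:,2])[:,None])[:,:2]
def wrist(env):
    s=env.sense(); c=env.capture("wrist"); T=np.array(c["tool_from_camera"])
    Rt=Ro.from_quat(s["tool_rot"]).as_matrix()
    c["Rw"]=Rt@T[:3,:3]; c["o"]=Rt@T[:3,3]+s["eef_pos"]; return c
RNG={"red":[((0,150,90),(8,255,255)),((172,150,90),(180,255,255))],"green":[((50,120,60),(80,255,255))],
 "blue":[((100,120,60),(125,255,255))],"yellow":[((20,130,120),(35,255,255))]}
def blobs(img,col,amin=60):
    h=cv2.cvtColor(img,cv2.COLOR_BGR2HSV); m=0
    for a,b in RNG[col]: m=m|cv2.inRange(h,a,b)
    m=cv2.morphologyEx(m,cv2.MORPH_CLOSE,np.ones((5,5)))
    cs=[k for k in cv2.findContours(m,cv2.RETR_EXTERNAL,cv2.CHAIN_APPROX_NONE)[0] if cv2.contourArea(k)>amin]
    return sorted(cs,key=cv2.contourArea,reverse=True)
def rect(c,k,z):
    p=(plane(c,k[:,0,:],z)*1000).astype(np.float32)
    (x,y),_,_=r=cv2.minAreaRect(p); b=cv2.boxPoints(r)
    e=[b[1]-b[0],b[2]-b[1]]; e.sort(key=np.linalg.norm)
    return np.round([x,y,np.linalg.norm(e[0]),np.linalg.norm(e[1]),np.degrees(np.arctan2(e[1][1],e[1][0]))%180],1)
E
python3 - <<'E'
from h import *; from bench import env
c=env.capture("top")
for col,zs in {"red":(.019,.069),"green":(.019,.069),"blue":(.046,),"yellow":(.032,)}.items():
    for k in blobs(c["image"],col):
        print(col,cv2.contourArea(k),k[:,0].mean(0).round(),[rect(c,k,z).tolist() for z in zs])
print(plane(c,[[172,187],[452,180]],.06)*1000)
E
```

```text
red 456.5 [317. 181.] [[456.6, -37.2, 69.0, 69.7, 1.2], [448.8, -36.1, 66.6, 67.3, 1.2]]
red 379.0 [571.  22.] [[960.8, -805.7, 47.9, 159.2, 14.6], [935.4, -777.7, 46.2, 153.6, 14.6]]
red 239.5 [205. 282.] [[169.1, 271.7, 47.2, 47.2, 92.4], [171.3, 262.0, 45.5, 45.5, 92.4]]
red 206.5 [229. 181.] [[454.0, 214.4, 45.6, 46.5, 2.1], [446.2, 206.8, 44.0, 44.9, 2.1]]
red 142.0 [125. 260.] [[226.2, 497.3, 40.4, 61.9, 111.3], [226.4, 479.7, 38.9, 59.8, 111.3]]
green 450.0 [343. 174.] [[480.9, -110.0, 69.6, 70.6, 154.3], [472.2, -106.3, 67.1, 68.2, 154.3]]
green 256.0 [ 93. 239.] [[279.4, 585.9, 28.7, 82.8, 39.5], [277.8, 565.2, 27.7, 79.9, 39.5]]
green 205.0 [204. 218.] [[346.6, 280.9, 45.0, 45.7, 2.4], [342.6, 270.9, 43.5, 44.1, 2.4]]
blue 520.5 [404. 212.] [[371.7, -283.1, 59.7, 75.9, 143.7]]
blue 215.5 [462. 282.] [[185.6, -447.5, 29.3, 139.5, 17.6]]
yellow 486.0 [403. 167.] [[501.7, -283.6, 60.1, 76.0, 26.4]]
yellow 296.5 [ 93. 262.] [[219.0, 573.5, 67.9, 80.9, 69.3]]
yellow 282.5 [447. 229.] [[326.8, -408.9, 45.6, 56.0, 55.7]]
yellow 247.0 [136. 260.] [[230.5, 460.2, 67.6, 80.4, 87.4]]
[[ 427.42203329  364.35966234]
 [ 463.9514666  -415.64432292]]
```

>>> apply_moves(claw=[8.5,8.5,8.5,8.5,8.5,8.5,8.5,8.5,8.5,8.5,8.5,8.5,8.5,8.5,8.5,8.5], xyz=[[3,4,0],[6,9,0],[9,13,0],[12,17,0],[15,22,-2],[17.3,25.6,-4],[17.3,25.6,-4],[17.3,25.6,-4],[17.3,25.6,-4],[17.3,25.6,-4],[17.3,25.6,-4],[17.3,25.6,-4],[17.3,25.6,-4],[17.3,25.6,-4],[17.3,25.6,-4],[17.3,25.6,-4]], rot=[[0,0,0.18],[0,0,0.36],[0,0,0.54],[0,0,0.72],[0,0,0.9],[0,0,1.08],[0,0,1.26],[0,0,1.44],[0,0,1.62],[0,0,1.8],[0,0,1.98],[0,0,2.155],[0,0,2.155],[0,0,2.155],[0,0,2.155],[0,0,2.155]], squeeze=40)

```text
t: 2.15
eef_pos: [0.3716, -0.2836, 0.2133]
tool_rot: [0.312, 0.95, -0.0, -0.0]
force: [0.8, 0.3, -0.9]
opening: 0.0848
grip_force: 0.0
```

```bash
cat >> h.py <<'E'
def yaw(s):
    return np.degrees(np.arctan2(*Ro.from_quat(s["tool_rot"]).as_matrix()[[1,0],1]))
E
python3 - <<'E'
from h import *; from bench import env
s=env.sense(); print(s["eef_pos"],s["joint_pos"],yaw(s))
c=wrist(env); cv2.imwrite("pics/w1.png",c["image"]); print(c["tool_from_camera"])
for k in blobs(c["image"],"blue",800): print(cv2.contourArea(k),rect(c,k,.046), cv2.boundingRect(k))
E
```

```text
[ 0.37162851 -0.28359816  0.21329016] [-7.42218374e-01  1.95018637e-01  1.77913289e+00 -3.36139034e-05
  1.16749087e+00 -1.67835399e+00] 53.637375805964
[[-9.88181716e-04 -9.65444179e-01 -2.60608060e-01  6.59048237e-02]
 [ 9.99999333e-01 -7.98341733e-04 -8.34305274e-04 -1.10918672e-04]
 [ 5.97420880e-04 -2.60608711e-01  9.65444324e-01 -1.20750778e-01]
 [ 0.00000000e+00  0.00000000e+00  0.00000000e+00  1.00000000e+00]]
4685.0 [ 371.8 -284.2   57.7   74.9  144.1] (283, 147, 64, 80)
2458.0 [ 190.8 -427.7   63.1  137.4   16.4] (0, 37, 133, 136)
```

View pics/w1.png

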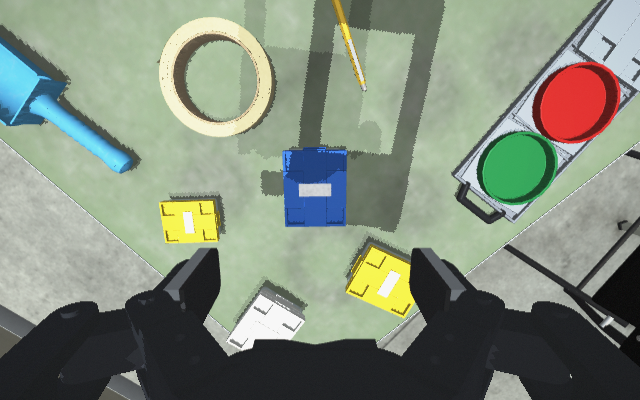

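The wrist view shows the blue tub at (315,187), clear between the open fingers. The carrier is at upper right, and the big yellow tub and white tub are near the fingers in the picture but farther out in world coordinates.

>>> apply_moves(claw=[8.5,8.5,8.5,8.5,8.5,8.5,8.5,8.5,5,5,5,5,5,5,5,5], xyz=[[0.1,-0.1,-4],[0.1,-0.1,-8],[0.1,-0.1,-12],[0.1,-0.1,-14.5],[0.1,-0.1,-16],[0.1,-0.1,-17],[0.1,-0.1,-17],[0.1,-0.1,-17],[0.1,-0.1,-17],[0.1,-0.1,-17],[0.1,-0.1,-17],[0.1,-0.1,-17],[0.1,-0.1,-17],[0.1,-0.1,-17],[0.1,-0.1,-17],[0.1,-0.1,-17]], rot=[[0,0,0.008],[0,0,0.008],[0,0,0.008],[0,0,0.008],[0,0,0.008],[0,0,0.008],[0,0,0.008],[0,0,0.008],[0,0,0.008],[0,0,0.008],[0,0,0.008],[0,0,0.008],[0,0,0.008],[0,0,0.008],[0,0,0.008],[0,0,0.008]])

```text
t: 4.2
eef_pos: [0.3729, -0.285, 0.0441]
tool_rot: [0.308, 0.951, -0.0, 0.001]
force: [-0.6, -0.4, 6.4]
opening: 0.0571
grip_force: 41.7
```

>>> apply_moves(claw=[5,5,5,5,5,5,5,5,5,5,5,5,5,5], xyz=[[0,0,2],[0,0,5],[0,0,9],[0,0,13],[1,4,17],[3,8,17.6],[4,13,17.6],[6,18,17.6],[7,22,17.6],[7.9,25,17.6],[7.9,26,17.6],[7.9,26,17.6],[7.9,26,17.6],[7.9,26,17.6]], rot=[[0,0,0],[0,0,0],[0,0,0],[0,0,0],[0,0,-0.1],[0,0,-0.2],[0,0,-0.3],[0,0,-0.4],[0,0,-0.5],[0,0,-0.6],[0,0,-0.62],[0,0,-0.62],[0,0,-0.62],[0,0,-0.62]])

```text
t: 5.95
eef_pos: [0.4515, -0.0252, 0.2193]
tool_rot: [0.584, 0.812, -0.0, 0.0]
force: [0.3, -0.0, -0.8]
opening: 0.0574
grip_force: 44.0
```

```bash
python3 - <<'E'
from h import *; from bench import env
s=env.sense(); print(s["eef_pos"],yaw(s),s["force"],s["opening"])
c=wrist(env); cv2.imwrite("pics/w2.png",c["image"]); 
for k in blobs(c["image"],"blue",800): print(cv2.contourArea(k),rect(c,k,s["eef_pos"][2]+.0025),cv2.boundingRect(k))
for k in blobs(c["image"],"red",800): print(cv2.contourArea(k),rect(c,k,.019),cv2.boundingRect(k))
import pickle; pickle.dump(c,open("w2.pkl","wb"))
E
```

```text
[ 0.45151864 -0.02522845  0.21931148] 18.57560225313644 [ 0.28096957 -0.00619772 -0.84242208] 0.05739978475720013
21337.5 [450.2 -22.1  57.6  74.  108.6] (240, 183, 150, 166)
1001.0 [451.2 -12.5  22.5  66.6  18.5] (286, 157, 66, 23)
```

View pics/w2.png

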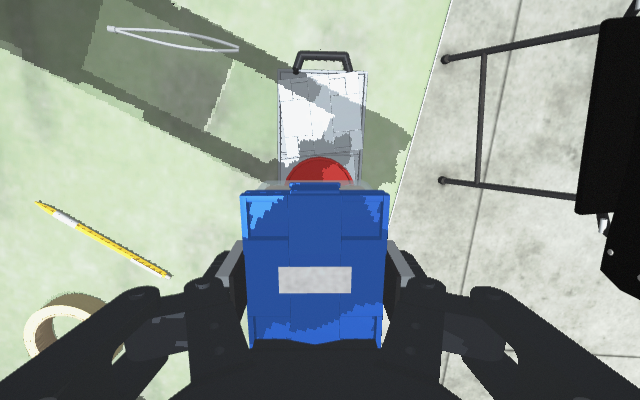

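```bash
python3 - <<'E'
from h import *; import pickle
c=pickle.load(open("w2.pkl","rb"))
print(plane(c,[[315,280],[315,194]],.2213)*1000)
i=c["image"][40:195,250:400]; cv2.imwrite("pics/w2c.png",cv2.resize(i,None,fx=3.8,fy=3.8,interpolation=cv2.INTER_CUBIC))
E
```

```text
[[451.71541241 -25.90082627]
 [440.05455257   8.86490882]]
```

View pics/w2c.png

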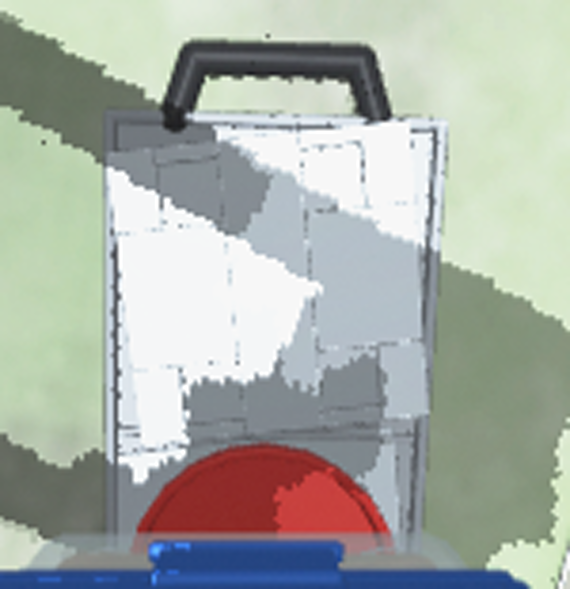

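The crop shows the carrier end edge at about row 118 (x 107 to 445) and the recess corners, e.g. far right (305..363, 148..208) and near right (318..383, 345..420).

```bash
python3 - <<'E'
from h import *; import pickle
c=pickle.load(open("w2.pkl","rb"))
f=lambda p,z:plane(c,np.array(p)/3.8+[250,40],z)*1000
th=np.radians(18.5); ux=np.array([np.cos(th),np.sin(th)]); uy=np.array([-ux[1],ux[0]])
def show(n,p,z):
    for q,a in zip(f(p,z),p): print(n,a,q.round(1),"local",((q-[432,36.7])@np.c_[ux,uy]).round(1))
show("rim",[[107,118],[447,118],[415,420],[107,480]],.010)
show("rec FL",[[157,160],[222,150],[163,225]],.011)
show("rec FR",[[305,150],[363,142],[367,203],[308,212]],.011)
show("rec N",[[318,350],[385,345],[183,368],[120,370]],.011)
m=blobs(c["image"],"red",800)[0]; p=plane(c,m[:,0,:],.019)*1000
top=m[m[:,0,1]<175][:,0,:]; P=plane(c,top,.019)*1000
A=np.c_[2*P,np.ones(len(P))]; x=np.linalg.lstsq(A,(P**2).sum(1),rcond=None)[0]
print("redcup",x[:2],np.sqrt(x[2]+x[:2]@x[:2]))
E
```

```text
rim [107, 118] [384.4  63.3] local [-36.7  40.3]
rim [447, 118] [466.4  90.7] local [49.7 40.3]
rim [415, 420] [485.6  16.6] local [ 44.4 -36. ]
rim [107, 480] [411.3 -25.5] local [-39.4 -52.4]
rec FL [157, 160] [399.6  57.6] local [-24.1  30.1]
rec FL [222, 150] [414.6  65.2] local [-7.5 32.6]
rec FL [163, 225] [405.8  43. ] local [-22.8  14.3]
rec FR [305, 150] [434.7  71.9] local [13.7 32.6]
rec FR [363, 142] [448.   78.4] local [28.5 34.5]
rec FR [367, 203] [454.1  64.9] local [29.9 19.7]
rec FR [308, 212] [440.4  58. ] local [14.7 17.5]
rec N [318, 350] [454.4  25.8] local [ 17.8 -17.4]
rec N [385, 345] [470.9  32.7] local [ 35.6 -16.1]
rec N [183, 368] [421.8  10. ] local [-18.1 -22.1]
rec N [120, 370] [406.1   4.1] local [-34.9 -22.7]
redcup [459.1103243  -36.03913648] 35.53560568754672
```

>>> apply_moves(claw=[5,5,5,5,5], xyz=[[1,-3,1],[2,-6,2],[2.6,-8,3],[2.6,-8,3],[2.6,-8,3]], rot=[[0,0,0],[0,0,0],[0,0,0],[0,0,0],[0,0,0]])

```text
t: 6.62
eef_pos: [0.4769, -0.1042, 0.2489]
tool_rot: [0.584, 0.812, 0.0, -0.001]
force: [-0.3, -0.4, -1.6]
opening: 0.057
grip_force: 44.0
```

```bash
python3 - <<'E'
from h import *; from bench import env
s=env.sense(); print(s["eef_pos"],yaw(s))
c=wrist(env); import pickle; pickle.dump(c,open("w3.pkl","wb"))
for k in blobs(c["image"],"red",800): print(cv2.contourArea(k),rect(c,k,.019),cv2.boundingRect(k))
i=c["image"][10:200,220:420]; cv2.imwrite("pics/w3c.png",cv2.resize(i,None,fx=3,fy=3,interpolation=cv2.INTER_CUBIC))
E
```

```text
[ 0.47689611 -0.10417962  0.24892684] 18.582007052102476
3778.0 [459.9 -37.   72.3  72.3 108.5] (286, 74, 69, 72)
```

View pics/w3c.png

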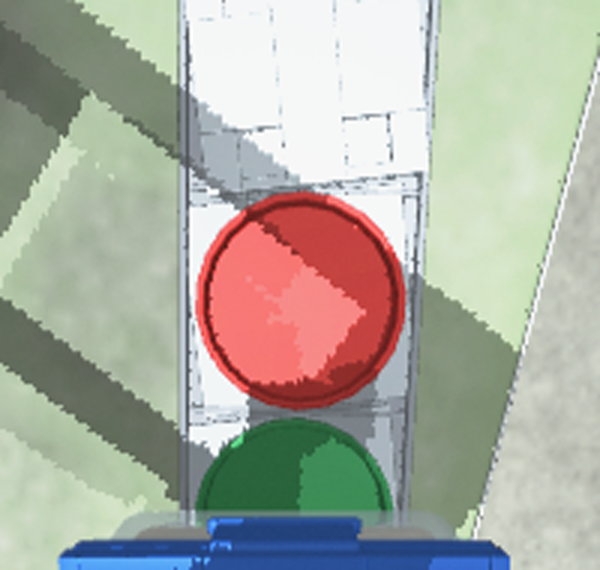

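The crop shows the red cup at about (302,300), the base above it, and part of the green cup. Line directions are unclear by eye, so I'll measure line segments in metric coordinates.

```bash
python3 - <<'E'
from h import *; import pickle
th=np.radians(18.5); ux=np.array([np.cos(th),np.sin(th)]); uy=np.array([-ux[1],ux[0]])
for n in ("w2","w3"):
    c=pickle.load(open(n+".pkl","rb"))
    g=cv2.cvtColor(c["image"],cv2.COLOR_BGR2GRAY)
    L=cv2.createLineSegmentDetector().detect(g)[0][:,0]
    out=[]
    for l in L:
        p=(plane(c,l.reshape(2,2),.0105)*1000-[432,36.7])@np.c_[ux,uy]
        d=p[1]-p[0]; n_=np.hypot(*d)
        if n_<14 or abs(p[:,0]).max()>60 or p[:,1].max()>60 or p[:,1].min()<-130: continue
        a=np.degrees(np.arctan2(d[1],d[0]))%180
        out.append((round(a,1),round(n_),p.round(0).tolist()))
    print(n,np.array(c["o"]).round(3)); [print(o) for o in sorted(out)]
E
```

```text
w2 [0.43  0.037 0.34 ]
(np.float64(0.0), 19, [[-0.0, 39.0], [19.0, 40.0]])
(np.float64(0.1), 42, [[21.0, -78.0], [-22.0, -78.0]])
(np.float64(0.7), 35, [[6.0, -66.0], [-29.0, -66.0]])
(np.float64(0.9), 40, [[-16.0, -70.0], [23.0, -69.0]])
(np.float64(6.3), 30, [[2.0, -39.0], [32.0, -35.0]])
(np.float64(18.3), 15, [[-13.0, -45.0], [1.0, -40.0]])
(np.float64(69.9), 17, [[-24.0, 43.0], [-18.0, 58.0]])
(np.float64(87.8), 25, [[44.0, 12.0], [45.0, 37.0]])
(np.float64(88.2), 16, [[-40.0, 11.0], [-39.0, 27.0]])
(np.float64(88.2), 43, [[-42.0, -40.0], [-40.0, 3.0]])
(np.float64(88.6), 28, [[45.0, -37.0], [45.0, -65.0]])
(np.float64(88.9), 25, [[47.0, 37.0], [47.0, 12.0]])
(np.float64(89.0), 27, [[-35.0, 1.0], [-35.0, -26.0]])
(np.float64(89.1), 41, [[-38.0, -36.0], [-37.0, 5.0]])
(np.float64(92.2), 24, [[42.0, -70.0], [41.0, -46.0]])
(np.float64(93.0), 21, [[45.0, -14.0], [44.0, 7.0]])
(np.float64(97.5), 15, [[-37.0, 27.0], [-35.0, 12.0]])
(np.float64(98.3), 17, [[-17.0, -44.0], [-20.0, -27.0]])
(np.float64(107.7), 19, [[29.0, 60.0], [35.0, 42.0]])
(np.float64(127.9), 25, [[25.0, -47.0], [40
[... 2141 characters left out ...]
[45.0, -7.0]])
(np.float64(95.2), 18, [[-37.0, 27.0], [-36.0, 9.0]])
(np.float64(104.3), 28, [[37.0, -84.0], [30.0, -57.0]])
(np.float64(110.4), 21, [[-27.0, -103.0], [-35.0, -83.0]])
(np.float64(123.4), 30, [[25.0, -47.0], [42.0, -73.0]])
(np.float64(128.9), 17, [[-27.0, -93.0], [-16.0, -106.0]])
(np.float64(143.6), 26, [[-38.0, -33.0], [-59.0, -18.0]])
(np.float64(143.6), 47, [[26.0, -81.0], [-11.0, -53.0]])
(np.float64(143.9), 27, [[-6.0, -118.0], [-27.0, -103.0]])
(np.float64(156.4), 15, [[11.0, -43.0], [25.0, -49.0]])
(np.float64(163.0), 21, [[3.0, -120.0], [23.0, -126.0]])
(np.float64(164.5), 23, [[23.0, -51.0], [-0.0, -45.0]])
(np.float64(177.4), 15, [[-15.0, -107.0], [-0.0, -108.0]])
```

>>> apply_moves(claw=[5,5,5,5,5,5,5], xyz=[[-0.5,2,-4],[-1,4,-8],[-1.5,6,-11],[-1.5,6,-13],[-1.5,6,-13.9],[-1.5,6,-13.9],[-1.5,6,-13.9]], rot=[[0,0,0],[0,0,0],[0,0,0],[0,0,0],[0,0,0],[0,0,0],[0,0,0]])

```text
t: 7.55
eef_pos: [0.4634, -0.0448, 0.111]
tool_rot: [0.583, 0.812, 0.0, 0.001]
force: [0.5, 0.1, -0.2]
opening: 0.0573
grip_force: 44.0
```

```bash
python3 - <<'E'
from h import *; from bench import env
s=env.sense(); print(s["eef_pos"],yaw(s))
c=wrist(env); import pickle; pickle.dump(c,open("w4.pkl","wb"))
i=c["image"][0:200,200:440]; cv2.imwrite("pics/w4c.png",cv2.resize(i,None,fx=3,fy=3,interpolation=cv2.INTER_CUBIC))
E
```

```text
[ 0.46339361 -0.04475119  0.11103079] 18.615361428938286
```

View pics/w4c.png

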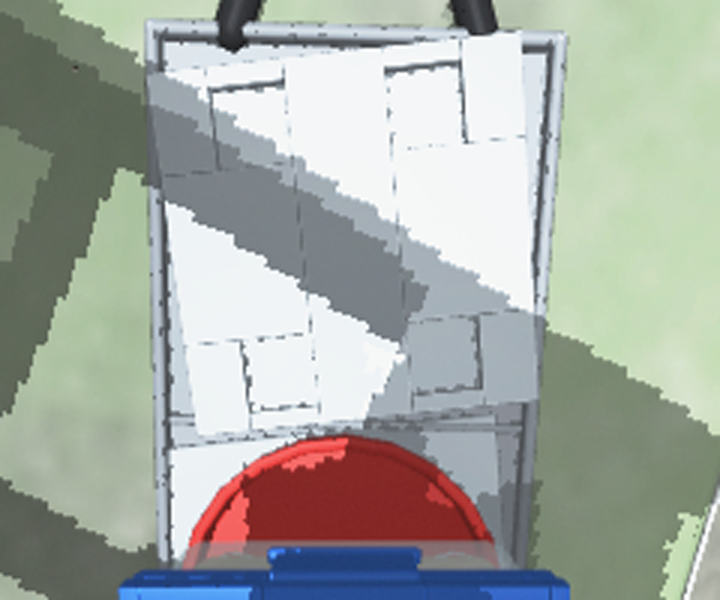

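The crop shows the base plainly turned a few degrees within the carrier. The recess centres are at about FL (251,126), FR (428,105), NL (280,374) and NR (445,355).

```bash
python3 - <<'E'
from h import *; import pickle
c=pickle.load(open("w4.pkl","rb"))
P=plane(c,np.array([[251,126],[428,105],[280,374],[445,355]])/3+[200,0],.011)*1000
a=lambda v:np.degrees(np.arctan2(v[1],v[0]))
print(P.round(1),P.mean(0),a(P[1]-P[0]),a(P[3]-P[2]),a(P[0]-P[2])-90,a(P[1]-P[3])-90,np.linalg.norm(P[1]-P[0]),np.linalg.norm(P[0]-P[2]),np.linalg.norm(P[1]-P[3]))
k=blobs(c["image"],"blue",3000)[0]; print(rect(c,k,.113))
E
```

```text
[[410.   52.6]
 [444.   68.2]
 [431.1   6. ]
 [464.8  21.7]] [437.48908682  37.1283196 ] 24.738522107069794 24.94520780719636 24.421360211307842 24.150401338154722 37.40336653344 51.143551677767334 51.011395542004486
[462.2 -41.9  57.8  74.5 108.8]
```

>>> apply_moves(claw=[5,5,5,5,5,5,5,5,5,5,5,5,5], xyz=[[-1,4,0],[-2,7,0],[-2.58,8.2,0],[-2.58,8.2,0],[-2.58,8.2,-2],[-2.58,8.2,-4],[-2.58,8.2,-4.6],[-2.58,8.2,-5],[-2.58,8.2,-5.3],[-2.58,8.2,-5.6],[-2.58,8.2,-5.9],[-2.58,8.2,-5.9],[-2.58,8.2,-5.9]], rot=[[0,0,0.05],[0,0,0.1],[0,0,0.103],[0,0,0.103],[0,0,0.103],[0,0,0.103],[0,0,0.103],[0,0,0.103],[0,0,0.103],[0,0,0.103],[0,0,0.103],[0,0,0.103],[0,0,0.103]])

```text
t: 9.22
eef_pos: [0.4369, 0.0375, 0.0514]
tool_rot: [0.541, 0.841, 0.0, 0.0]
force: [0.1, -0.0, -1.9]
opening: 0.0573
grip_force: 43.9
```

>>> apply_moves(claw=[5,5,5,5], xyz=[[0,0,-0.1],[0,0,-0.15],[0,0,-0.2],[0,0,-0.2]], rot=[[0,0,0],[0,0,0],[0,0,0],[0,0,0]])

```text
t: 9.72
eef_pos: [0.437, 0.0374, 0.0501]
tool_rot: [0.541, 0.841, 0.0, 0.0]
force: [-1.6, -0.2, 9.7]
opening: 0.0572
grip_force: 45.2
```

>>> apply_moves(claw=[8.5,8.5,8.5,8.5,8.5,8.5,8.5,8.5,8.5,8.5,8.5,8.5,8.5,8.5,8.5,8.5,8.5,8.5,8.5,8.5], xyz=[[0,0,0],[0,0,0],[0,0,0],[0,0,0],[0,0,3],[0,0,7],[0,0,11],[0,-2,14],[1,-6,14],[2,-10,14],[3,-14,14],[4,-19,14],[5,-24,14],[6,-29,14],[6.5,-32,14],[6.5,-32.1,14],[6.5,-32.1,14],[6.5,-32.1,14],[6.5,-32.1,14],[6.5,-32.1,14]], rot=[[0,0,0],[0,0,0],[0,0,0],[0,0,0],[0,0,0],[0,0,0],[0,0,0],[0,0,-0.17],[0,0,-0.34],[0,0,-0.51],[0,0,-0.68],[0,0,-0.85],[0,0,-1.02],[0,0,-1.19],[0,0,-1.36],[0,0,-1.538],[0,0,-1.538],[0,0,-1.538],[0,0,-1.538],[0,0,-1.538]])

```text
t: 12.22
eef_pos: [0.5019, -0.2831, 0.1894]
tool_rot: [0.973, 0.229, 0.0, 0.0]
force: [0.7, -0.2, 0.1]
opening: 0.0848
grip_force: 0.0
```

```bash
python3 - <<'E'
from h import *; from bench import env
s=env.sense(); print(s["eef_pos"],yaw(s),s["joint_pos"])
c=wrist(env); cv2.imwrite("pics/w5.png",c["image"])
for k in blobs(c["image"],"yellow",800): print(cv2.contourArea(k),rect(c,k,.032),cv2.boundingRect(k))
t=env.capture("top")
for k in blobs(t["image"],"blue",100): print("top",rect(t,k,.052))
E
```

```text
[ 0.50189629 -0.28313553  0.18942361] -63.51038906471448 [-5.86921509e-01  3.63296025e-01  1.59312469e+00 -7.14517110e-06
  1.18507547e+00  5.21546576e-01]
5049.5 [ 505.3 -283.7   57.6   75.1   28.1] (283, 144, 67, 83)
top [ 161.7 -439.7   59.7  177.3   11.4]
top [434.5  37.7  58.6  74.5 114.8]
```

View pics/w5.png

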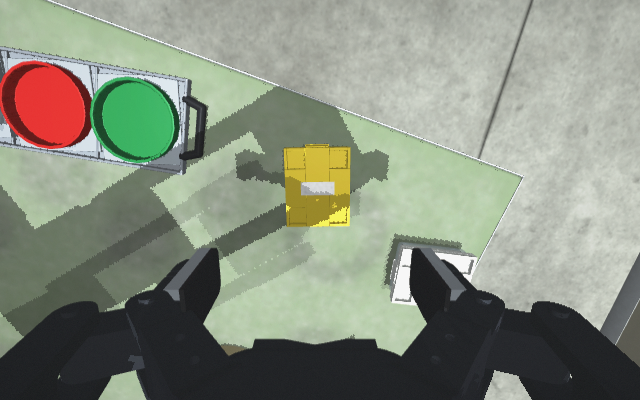

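The picture shows the yellow tub at (317,185), centred. The white tub at (430,275) is clear of the finger path.

>>> apply_moves(claw=[8.5,8.5,8.5,8.5,8.5,8.5,8.5,8.5,5,5,5,5,5,5,5,5], xyz=[[0.2,-0.1,-4],[0.2,-0.1,-8],[0.2,-0.1,-11.5],[0.2,-0.1,-13.5],[0.2,-0.1,-15],[0.2,-0.1,-15.9],[0.2,-0.1,-15.9],[0.2,-0.1,-15.9],[0.2,-0.1,-15.9],[0.2,-0.1,-15.9],[0.2,-0.1,-15.9],[0.2,-0.1,-15.9],[0.2,-0.1,-15.9],[0.2,-0.1,-15.9],[0.2,-0.1,-15.9],[0.2,-0.1,-15.9]], rot=[[0,0,0.028],[0,0,0.028],[0,0,0.028],[0,0,0.028],[0,0,0.028],[0,0,0.028],[0,0,0.028],[0,0,0.028],[0,0,0.028],[0,0,0.028],[0,0,0.028],[0,0,0.028],[0,0,0.028],[0,0,0.028],[0,0,0.028],[0,0,0.028]])

```text
t: 14.32
eef_pos: [0.5044, -0.285, 0.0312]
tool_rot: [0.97, 0.242, 0.001, 0.001]
force: [-0.5, 0.5, 6.2]
opening: 0.0572
grip_force: 42.5
```

>>> apply_moves(claw=[5,5,5,5,5,5,5,5,5,5,5,5,5,5,5], xyz=[[0,0,2],[0,0,5],[0,0,8],[0,1,12],[-0.5,4,13],[-1,7,13],[-2,10,13],[-2.5,13,13],[-3,16,13],[-3.5,20,13],[-4,24,13],[-4,24,13],[-4,24,13],[-4,24,13],[-4,24,13]], rot=[[0,0,0],[0,0,0],[0,0,0.17],[0,0,0.34],[0,0,0.51],[0,0,0.68],[0,0,0.85],[0,0,1.02],[0,0,1.19],[0,0,1.36],[0,0,1.508],[0,0,1.508],[0,0,1.508],[0,0,1.508],[0,0,1.508]])

```text
t: 16.2
eef_pos: [0.4641, -0.0454, 0.1603]
tool_rot: [0.542, 0.84, -0.0, 0.0]
force: [0.1, 0.0, 0.3]
opening: 0.0569
grip_force: 43.4
```

```bash
python3 - <<'E'
from h import *; from bench import env
s=env.sense(); print(s["eef_pos"],yaw(s),s["force"])
c=wrist(env); import pickle; pickle.dump(c,open("w6.pkl","wb")); cv2.imwrite("pics/w6.png",c["image"])
for k in blobs(c["image"],"yellow",800)[:1]: print(rect(c,k,s["eef_pos"][2]+.001),cv2.boundingRect(k))
for k in blobs(c["image"],"blue",800)[:1]: print(rect(c,k,.052),cv2.boundingRect(k))
E
```

```text
[ 0.46407941 -0.0454434   0.16026978] 24.308688178546948 [0.14792596 0.03747458 0.26061524]
[462.7 -42.9  57.7  76.  113.8] (241, 181, 149, 168)
[437.   36.7  57.9  72.7 114.6] (284, 23, 90, 115)
```

View pics/w6.png

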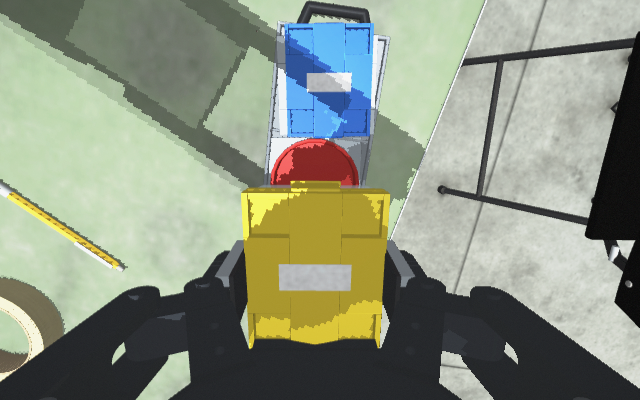

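The picture shows the blue tub seated on the base at (328,80), the red cup below it, and the yellow tub held level.

>>> apply_moves(claw=[5,5,5,5,5,5,5,5,5,5,5,5,5], xyz=[[-1,4,0],[-2,7,0],[-2.67,8.1,0],[-2.67,8.1,-2],[-2.67,8.1,-4],[-2.67,8.1,-6],[-2.67,8.1,-7],[-2.67,8.1,-7.4],[-2.67,8.1,-7.7],[-2.67,8.1,-8],[-2.67,8.1,-8.2],[-2.67,8.1,-8.2],[-2.67,8.1,-8.2]], rot=[[0,0,0.01],[0,0,0.01],[0,0,0.01],[0,0,0.01],[0,0,0.01],[0,0,0.01],[0,0,0.01],[0,0,0.01],[0,0,0.01],[0,0,0.01],[0,0,0.01],[0,0,0.01],[0,0,0.01]])

```text
t: 17.88
eef_pos: [0.4372, 0.0364, 0.0784]
tool_rot: [0.537, 0.843, 0.0, 0.0]
force: [0.5, -0.3, -0.2]
opening: 0.0573
grip_force: 43.4
```

>>> apply_moves(claw=[5,5,5,5], xyz=[[0,0,-0.1],[0,0,-0.15],[0,0,-0.15],[0,0,-0.15]], rot=[[0,0,0],[0,0,0],[0,0,0],[0,0,0]])

```text
t: 18.38
eef_pos: [0.4373, 0.0364, 0.0781]
tool_rot: [0.537, 0.843, 0.0, 0.0]
force: [-3.2, -1.4, 12.4]
opening: 0.0572
grip_force: 45.0
```

>>> apply_moves(claw=[8.5,8.5,8.5,8.5,8.5,8.5,8.5,8.5,8.5,8.5,8.5,8.5,8.5,8.5,8.5], xyz=[[0,0,0],[0,0,0],[0,0,0],[0,0,0],[0,0,3],[0,0,7],[0,1,11],[-1,4,14],[-3,8,14],[-5,13,14],[-7,18,14],[-9.4,23.4,14],[-9.4,23.4,14],[-9.4,23.4,14],[-9.4,23.4,14]], rot=[[0,0,0],[0,0,0],[0,0,0],[0,0,0],[0,0,0],[0,0,0],[0,0,0],[0,0,0],[0,0,0],[0,0,0],[0,0,0],[0,0,0],[0,0,0],[0,0,0],[0,0,0]])

```text
t: 20.25
eef_pos: [0.3436, 0.2692, 0.2166]
tool_rot: [0.538, 0.843, -0.0, 0.0]
force: [0.3, -0.5, -0.6]
opening: 0.0847
grip_force: 0.0
```

```bash
cat >> h.py <<'E'
def circ(c,k,z):
    P=plane(c,k[:,0,:],z)*1000; (x,y),r=cv2.minEnclosingCircle(P.astype(np.float32)); return np.round([x,y,r],1)
E
python3 - <<'E'
from h import *; from bench import env
s=env.sense(); print(s["eef_pos"],yaw(s))
c=wrist(env); cv2.imwrite("pics/w7.png",c["image"])
for col in ("green","red"):
    for k in blobs(c["image"],col,800): print(col,cv2.contourArea(k),circ(c,k,.069),rect(c,k,.069),cv2.boundingRect(k))
t=env.capture("top")
for k in blobs(t["image"],"yellow",100): print("top",rect(t,k,.079))
E
```

```text
[0.34359027 0.26920478 0.21664329] 24.87848287322456
green 2203.0 [344.6 272.6  23.8] [344.5 272.5  45.9  47.  114.8] (291, 162, 54, 54)
red 1895.0 [444.2 209.2  26.3] [444.4 209.3  45.9  52.4 130.3] (360, 267, 52, 49)
top [435.3  37.3  58.5  74.2 114.4]
top [219.3 554.5  65.2  78.3  68.2]
top [ 323.7 -395.5   44.1   54.2   55.8]
```

View pics/w7.png

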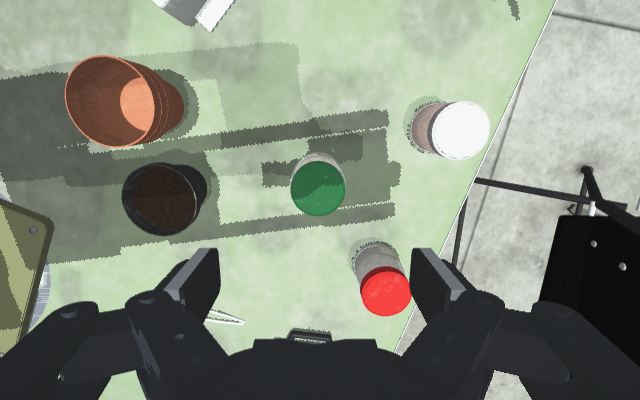

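The picture shows the green jar centred at (318,187), the white jar at (460,130), the red jar at (386,290), and the pots clear to the left.

>>> apply_moves(claw=[8.5,8.5,8.5,8.5,8.5,8.5,8.5,8.5,4.5,4.5,4.5,4.5,4.5,4.5,4.5,4.5], xyz=[[0.1,0.3,-4],[0.1,0.3,-8],[0.1,0.3,-12],[0.1,0.3,-15],[0.1,0.3,-16.5],[0.1,0.3,-17.4],[0.1,0.3,-17.4],[0.1,0.3,-17.4],[0.1,0.3,-17.4],[0.1,0.3,-17.4],[0.1,0.3,-17.4],[0.1,0.3,-17.4],[0.1,0.3,-17.4],[0.1,0.3,-17.4],[0.1,0.3,-17.4],[0.1,0.3,-17.4]], rot=[[0,0,0],[0,0,0],[0,0,0],[0,0,0],[0,0,0],[0,0,0],[0,0,0],[0,0,0],[0,0,0],[0,0,0],[0,0,0],[0,0,0],[0,0,0],[0,0,0],[0,0,0],[0,0,0]])

```text
t: 22.35
eef_pos: [0.3445, 0.2737, 0.0436]
tool_rot: [0.537, 0.843, 0.001, 0.0]
force: [-0.2, -1.3, 5.3]
opening: 0.0505
grip_force: 40.8
```

```bash
python3 - <<'E'
from h import *; import pickle
c=pickle.load(open("w6.pkl","rb")); T=np.array(c["tool_from_camera"])
c["image"]=cv2.imread("pics/w5.png")
a=np.radians(-63.51); y=np.array([np.cos(a),np.sin(a),0]); z=np.array([0,0,-1]); R=np.c_[np.cross(y,z),y,z]
c["Rw"]=R@T[:3,:3]; c["o"]=R@T[:3,3]+[.50190,-.28314,.18942]
for col in ("green","red"):
    for k in blobs(c["image"],col,800): print(col,circ(c,k,.019),rect(c,k,.019))
E
```

```text
green [ 484.2 -113.4   39.1] [ 484.3 -112.9   73.2   77.4  137.3]
red [463.7 -37.3  40.9] [460.4 -38.   73.3  73.3 102. ]
```

>>> apply_moves(claw=[4.5,4.5,4.5,4.5,4.5,4.5,4.5,4.5,4.5,4.5,4.5,4.5,4.5,4.5,4.5,4.5,4.5], xyz=[[0,0,2],[0,0,6],[0,0,11],[0,0,16],[0,-2,18],[1,-6,18],[3,-10,18],[4,-14,18],[6,-18,18],[8,-23,18],[10,-28,18],[12,-33,18],[13.5,-37,18],[13.8,-38.5,18],[13.8,-38.5,18],[13.8,-38.5,18],[13.8,-38.5,18]], rot=[[0,0,0],[0,0,0],[0,0,0],[0,0,0],[0,0,0],[0,0,0],[0,0,0],[0,0,0],[0,0,0],[0,0,0],[0,0,0],[0,0,0],[0,0,0],[0,0,0],[0,0,0],[0,0,0],[0,0,0]])

```text
t: 24.48
eef_pos: [0.4815, -0.1102, 0.2229]
tool_rot: [0.537, 0.844, 0.0, -0.0]
force: [0.3, -0.3, -0.5]
opening: 0.0502
grip_force: 42.1
```

>>> apply_moves(claw=[4.5,4.5,4.5,4.5,4.5,4.5,4.5,4.5,4.5,4.5,4.5,4.5], xyz=[[0.15,-0.15,-4],[0.15,-0.15,-8],[0.15,-0.15,-12],[0.15,-0.15,-14.5],[0.15,-0.15,-15.5],[0.15,-0.15,-16.2],[0.15,-0.15,-16.7],[0.15,-0.15,-17],[0.15,-0.15,-17.2],[0.15,-0.15,-17.35],[0.15,-0.15,-17.35],[0.15,-0.15,-17.35]], rot=[[0,0,0],[0,0,0],[0,0,0],[0,0,0],[0,0,0],[0,0,0],[0,0,0],[0,0,0],[0,0,0],[0,0,0],[0,0,0],[0,0,0]])

```text
t: 25.98
eef_pos: [0.484, -0.1132, 0.0506]
tool_rot: [0.537, 0.843, 0.0, 0.001]
force: [-1.7, 0.4, 8.5]
opening: 0.0502
grip_force: 43.1
```

>>> apply_moves(claw=[8.5,8.5,8.5,8.5,8.5,8.5,8.5,8.5,8.5,8.5,8.5,8.5,8.5,8.5,8.5,8.5,8.5], xyz=[[0,0,0],[0,0,0],[0,0,0],[0,0,0],[0,0,3],[0,0,7],[0,0,12],[0,4,16.5],[-1,8,16.5],[-1,13,16.5],[-2,18,16.5],[-3,23,16.5],[-3.5,28,16.5],[-3.9,32.1,16.5],[-3.9,32.1,16.5],[-3.9,32.1,16.5],[-3.9,32.1,16.5]], rot=[[0,0,0],[0,0,0],[0,0,0],[0,0,0],[0,0,0],[0,0,0],[0,0,0],[0,0,0],[0,0,0],[0,0,0],[0,0,0],[0,0,0],[0,0,0],[0,0,0],[0,0,0],[0,0,0],[0,0,0]])

```text
t: 28.1
eef_pos: [0.4446, 0.2067, 0.2142]
tool_rot: [0.538, 0.843, -0.0, -0.0]
force: [0.1, -0.0, -0.4]
opening: 0.0849
grip_force: 0.0
```

```bash
python3 - <<'E'
from h import *; from bench import env
s=env.sense(); print(s["eef_pos"],yaw(s))
c=wrist(env)
for k in blobs(c["image"],"red",800): print(circ(c,k,.069),rect(c,k,.069),cv2.boundingRect(k))
t=env.capture("top")
for k in blobs(t["image"],"green",100): print("top",circ(t,k,.076),circ(t,k,.019))
E
```

```text
[0.44462926 0.20673431 0.21415507] 24.904606887239794
[446.8 207.6  24.2] [446.9 208.   46.5  47.7 114.9] (291, 165, 55, 55)
top [ 471.9 -107.    35.7] [ 481.9 -111.3   37.2]
top [278.3 561.3  40.5] [280.2 584.8  42.1]
```

>>> apply_moves(claw=[8.5,8.5,8.5,8.5,8.5,8.5,8.5,8.5,4.5,4.5,4.5,4.5,4.5,4.5,4.5,4.5], xyz=[[0.2,0.1,-4],[0.2,0.1,-8],[0.2,0.1,-12],[0.2,0.1,-15],[0.2,0.1,-16.5],[0.2,0.1,-17.2],[0.2,0.1,-17.2],[0.2,0.1,-17.2],[0.2,0.1,-17.2],[0.2,0.1,-17.2],[0.2,0.1,-17.2],[0.2,0.1,-17.2],[0.2,0.1,-17.2],[0.2,0.1,-17.2],[0.2,0.1,-17.2],[0.2,0.1,-17.2]], rot=[[0,0,0],[0,0,0],[0,0,0],[0,0,0],[0,0,0],[0,0,0],[0,0,0],[0,0,0],[0,0,0],[0,0,0],[0,0,0],[0,0,0],[0,0,0],[0,0,0],[0,0,0],[0,0,0]])

```text
t: 30.2
eef_pos: [0.4469, 0.2091, 0.0432]
tool_rot: [0.537, 0.843, 0.0, 0.0]
force: [-0.7, -0.2, 5.8]
opening: 0.0503
grip_force: 41.1
```

>>> apply_moves(claw=[4.5,4.5,4.5,4.5,4.5,4.5,4.5,4.5,4.5,4.5,4.5,4.5,4.5,4.5], xyz=[[0,0,2],[0,0,6],[0,0,11],[0,0,16],[0,-2,18],[0.3,-6,18],[0.5,-10,18],[0.8,-14,18],[1,-18,18],[1.2,-22,18],[1.3,-24.6,18],[1.3,-24.6,18],[1.3,-24.6,18],[1.3,-24.6,18]], rot=[[0,0,0],[0,0,0],[0,0,0],[0,0,0],[0,0,0],[0,0,0],[0,0,0],[0,0,0],[0,0,0],[0,0,0],[0,0,0],[0,0,0],[0,0,0],[0,0,0]])

```text
t: 31.95
eef_pos: [0.4594, -0.0362, 0.2223]
tool_rot: [0.537, 0.844, 0.0, -0.0]
force: [0.0, -0.5, 0.1]
opening: 0.0503
grip_force: 42.0
```

>>> apply_moves(claw=[4.5,4.5,4.5,4.5,4.5,4.5,4.5,4.5,4.5,4.5,4.5,4.5], xyz=[[0,-0.1,-4],[0,-0.1,-8],[0,-0.1,-12],[0,-0.1,-14.5],[0,-0.1,-15.5],[0,-0.1,-16.2],[0,-0.1,-16.7],[0,-0.1,-17],[0,-0.1,-17.2],[0,-0.1,-17.35],[0,-0.1,-17.35],[0,-0.1,-17.35]], rot=[[0,0,0],[0,0,0],[0,0,0],[0,0,0],[0,0,0],[0,0,0],[0,0,0],[0,0,0],[0,0,0],[0,0,0],[0,0,0],[0,0,0]])

```text
t: 33.45
eef_pos: [0.46, -0.0382, 0.0501]
tool_rot: [0.537, 0.843, 0.0, 0.001]
force: [-2.2, -0.1, 11.2]
opening: 0.0501
grip_force: 43.2
```

Seated. Release, lift, and back off along -uy so the wrist camera can inspect.

>>> apply_moves(claw=[8.5,8.5,8.5,8.5,8.5,8.5,8.5,8.5,8.5,8.5,8.5,8.5,8.5,8.5], xyz=[[0,0,0],[0,0,0],[0,0,0],[0,0,0],[0,0,3],[0,0,7],[0,0,12],[0,0,17],[0,-2,21],[1,-5,24],[2,-8,24],[2,-8,24],[2,-8,24],[2,-8,24]], rot=[[0,0,0],[0,0,0],[0,0,0],[0,0,0],[0,0,0],[0,0,0],[0,0,0],[0,0,0],[0,0,0],[0,0,0],[0,0,0],[0,0,0],[0,0,0],[0,0,0]])

```text
t: 35.2
eef_pos: [0.4789, -0.1171, 0.2882]
tool_rot: [0.537, 0.844, -0.0, -0.001]
force: [-0.6, 0.5, -0.6]
opening: 0.0852
grip_force: 0.0
```

```bash
python3 - <<'E'
from h import *; from bench import env
s=env.sense(); print(s["eef_pos"],yaw(s))
c=wrist(env); cv2.imwrite("pics/w8.png",c["image"])
k=blobs(c["image"],"yellow",800)[0]; print("yellow",rect(c,k,.079))
for n in ("red","green"):
    for k in blobs(c["image"],n,800): print(n,circ(c,k,.076),circ(c,k,.019))
E
```

```text
[ 0.4789099  -0.11713634  0.28817989] 25.02372534098022
yellow [443.5  22.5  50.2  57.5  24.4]
red [458.5 -40.2  31.4] [459.7 -37.2  36.8]
green [ 479.4 -105.5   33.9] [ 484.2 -113.7   39.7]
```

View pics/w8.png

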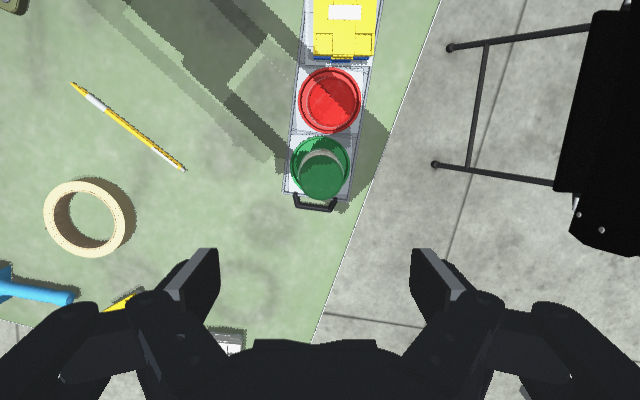

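The picture shows the red jar concentric in the red cup (330,100), the green jar upright in the green cup (320,168), and the yellow tub squarely on the blue one (345,30). Handing in.

```bash
python3 -c "
from bench import env
print(env.close_job())"
```

```text
the job is handed in; nothing more can be done
None
```

I loaded the carrier and handed the job in at about 35 s (no verdict was returned): green and red jars stand in their cups, the blue tub sits on the base with the yellow tub on its lid, and the white-lidded jar and tub were left alone.

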